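Sweep the squeezed lemon half into the scrap pan

TASK

Clear the squeezed lemon half off the chopping board: pull the steel scrap pan well out from under the board, slide the half over the board's edge so that it drops into the pan (do not lift it off the board), then push the pan fully home again. The lemon wedge stays where it is on the board, and the mug, the pepper mill and the tomatoes stay where they are.

Things in the scene. Friction and masses are not known exactly. Their poses are not given: they have to be found in the camera images.
- board_top (a point): Centre of the upper face of a fixed chopping station: a flat bamboo board with a black rim, 262 (x) x 325 (y) x 16 mm, on a pale wooden carcase, upper face at z = 120 mm. Station axes: x from the open front to the closed back, y along the board's long side, z up. The open front (-x side) faces the robot's left, give or take 17 degrees.
- board_front (a point): Middle of the board's front edge (131 mm from board_top along station -x), on the upper face. The scrap pan comes out below this edge; axes as board_top. The edge runs 162 mm to either side of this point.
- scrap_pan (a joint): How far the scrap pan is pulled out, in m: 0 is fully home (its front face then 4 mm in front of the board's front edge), 0.150 is the outer stop. It slides along station -x on plain runners with about 2 N of friction and stays where it is left; it may start up to 30 mm out.
- pan_handle (a point): Middle of the steel bar handle on the pan's front, axes as board_top. The bar is 10 mm thick, level along y, 130 mm long, at z = 82 mm. Its axis is 46 mm in front of the pan's front face (top at z = 92 mm): the gap between them, 41 x 120 mm, is open from above, to pull on the bar or push on the face. It has room below down to the worktop. Moves with the pan.
- pan_floor (a point): Centre of the inner floor of the open-topped stainless scrap pan, 226 (x) x 262 (y) x 74 mm outside, walls 4 mm, floor at z = 22 mm, rim at 92 mm; axes as board_top. Home, it is covered by the board (82 mm from floor to board, enough for the lemon half in any position); at the outer stop 150 mm of its inside lie open before the board's edge. Moves with the pan.
- lemon_half_center (a point): Centre of the squeezed lemon half: a yellow dome lying cut face down on the board, 79 x 63 mm and 34 mm high, 60 g or so. This point is half-way up, 17 mm over the board; its axes mean nothing.
- lemon_wedge_center (a point): Centre of the fresh lemon wedge, a cut piece of 50 x 44 x 28 mm that lies near the middle part of the board's +y edge (the one farther from the robot) and is to be kept. Half-way up; its axes mean nothing.
- mug: Green mug with a handle, 92 mm across, 95 mm high, on the worktop to the right of the station. Origin under its middle.
- pepper_mill: Dark wooden pepper mill, 58 mm across, 170 mm high, standing on the worktop to the right, near the front edge. Origin under its middle.
- tomato_truss: Small tomatoes on the vine, 131 x 173 x 65 mm, lying on the worktop at the back, to the left of the station. Origin on the underside.

How it is judged (in metres and radians):
On the way, in this order (a step that is already met when the one before it is completed fails the run):
1. the scrap pan is pulled out by at least 80 mm, the lemon half still on the board (value of joint scrap_pan above 0.08 m and z of lemon_half_center in the frame of board_top above 0 m), for 0.2 s.
2. the lemon half lies in the pan (x of lemon_half_center in the frame of pan_floor between -0.112 and 0.112 m and y of lemon_half_center in the frame of pan_floor between -0.13 and 0.13 m and z of lemon_half_center in the frame of pan_floor between 0 and 0.07 m), for 0.3 s.
At the end, for the whole second after the job is handed in: The lemon half lies at rest inside the scrap pan, the pan is home (less than 8 mm out), and wedge, mug, pepper mill and tomatoes are within 30 mm of where they started (all of step 2 and value of joint scrap_pan below 0.008 m and linear speed of lemon_half below 0.03 m/s and distance of each of lemon_wedge_center, mug, pepper_mill, tomato_truss from where it was at the start of the episode below 0.03 m); the robot touches nothing.
It fails at once if the lemon half is lifted: its centre comes more than 65 mm above the board (z of lemon_half_center in the frame of board_top above 0.065 m).
It fails at once if the lemon wedge, the mug, the pepper mill or the tomatoes are shifted by more than 30 mm (not (distance of each of lemon_wedge_center, mug, pepper_mill, tomato_truss from where it was at the start of the episode below 0.03 m)).
It also fails if it takes over 58 s, if anything falls off the work surface, if the arm or the gripper's body presses on something with over 40 N, if the wrist force passes 120 N, or if a joint passes its speed limit or range.

ROBOT

A 6-joint arm with a two-finger parallel gripper is mounted at the origin on a cart in front of the work surface, level with it; the furniture and walls round the work are solid. World frame = base frame: x ahead of the robot, y to its left, z up, the work surface at z = 0. Lengths are in mm, angles in rad, forces in N, time in s.
With the tool pointing down it reaches from about 400 to 825 mm from the base axis. Payload 7 kg.
Tool frame: the origin (TCP) lies at the very end of the fingers, on their centre line; the grasp point (between the pads) lies 19 mm behind it; z points along the fingers, y is the line along which they close (so a half turn about z gives the same grasp; the last joint's range is limited). The gripper opens to 88 mm and grips with 3 to 60 N. Pads are 19 mm wide; open, the fingers measure 130 mm over their backs; the gripper's body (78 mm by 193 mm) begins 47 mm behind the grasp point.
Start: joints at [1.625, 0.359, 0.012, 0, -1.224, -0.288], TCP at [156.392, 656.61, 226.561] pointing down, gripper open.
Joint ranges: [-3.07, 3.07], [-1.43, 2.12], [-1.02, 1.25], [-3.03, 1.67], [-3.05, -0], [-3.03, 3.03]. Speed limits (rad/s): [2.39, 2.39, 3.01, 3.14, 3.14, 3.14].

INTERFACE

Orientations are given as a unit quaternion [x, y, z, w].
In Python, from plant import bot gives the robot as it stands. Calls block until the motion is done:
- bot.move_ptp(position, orientation): joint-space move of the TCP to a pose.
- bot.line_to(position, velocity=150, ori=None): straight line of the TCP; ori=None keeps the orientation; velocity is the mean speed in mm/s.
- bot.move_joints(angles): joint-space move.
- bot.move_gripper(opening, force=None): finger opening in mm; force is the grip in N (None keeps the last); returns when the fingers have stopped.
- bot.pause(seconds).
- bot.solve_ik(position, orientation): joint angles nearest the present ones, or None.
- bot.read_state(): the state.
- bot.camera(name): name is "side" or "top"; returns the picture (400x640x3 uint8, red, green, blue); there is no depth.
- bot.get_calibration(name): a dict with "fx", "fy", "cx", "cy" (pixels), "view" (4x4, takes a point from world to camera coordinates). Camera axes: x right, y up, looking along -z (the intrinsics and any distortion apply to the point x, -y, -z); pixel columns grow to the right and rows downward; lengths in mm; the calibration is good to about 2 mm. A picture is of the moment at which its call begins. get_calibration takes no time and is no camera call.
A pose or a line that the arm cannot do raises bot.Unreachable and nothing moves.
- bot.close_job(): hands the job in; it is judged then, once.
The state is a dict: "t": time; "joint_pos": joint angles; "qvel": joint speeds; "tau": joint torques, N m; "tcp_pos": TCP position; "eef_rot": TCP orientation; "contact_force": force on the tool from outside, world axes, zero at the start; "moment": the same for the moment, N m; "width": finger opening in mm; "finger_force": force on a finger pad.
Only numpy, scipy, OpenCV 4.12 (cv2) and the standard library are available. Lean on these libraries where they do the work, as an engineer would, in place of code of your own. Each camera call takes 0.05 s, during which the arm holds its last target. There are 200 camera calls.

## Working session

There is one attempt and no reset: what is moved stays moved. The work goes in short steps, each a Python script; the robot and the scene stay as the last script left them, time stands still between calls to the robot, and variables do not carry over. Pictures are saved under pics/ and viewed, at most 10 in all, crops included, and the job is handed in when it is done.

```bash
ls; mkdir -p pics; python3 - <<'E'
from plant import bot
import cv2
for n in("top","side"):
    cv2.imwrite(f"pics/{n}0.png",bot.camera(n)[:,:,::-1]); c=bot.get_calibration(n); print(n,c)
s=bot.read_state();print(s['t'],s['eef_rot'],s['tcp_pos'])
E
```

```text
pics
top {'fx': 380.3453328832981, 'fy': 380.3453328832981, 'cx': 314.3504055721036, 'cy': 194.57250319927078, 'view': array([[ 2.12516432e-02, -9.99752893e-01,  6.52082992e-03,
        -4.37131187e+01],
       [ 9.94565067e-01,  2.18054023e-02,  1.01807921e-01,
        -5.24540710e+02],
       [-1.01924953e-01,  4.32180404e-03,  9.94782703e-01,
        -1.16836007e+03],
       [ 0.00000000e+00,  0.00000000e+00,  0.00000000e+00,
         1.00000000e+00]])}
side {'fx': 360.87410860434056, 'fy': 360.87410860434056, 'cx': 315.209510924877, 'cy': 202.16253824787006, 'view': array([[ 9.52926179e-01, -3.03062199e-01, -9.21963343e-03,
        -4.89711845e+02],
       [ 2.70572606e-01,  8.36259406e-01,  4.76928372e-01,
        -1.41295111e+02],
       [-1.36828956e-01, -4.56972111e-01,  8.78893809e-01,
        -1.05176947e+03],
       [ 0.00000000e+00,  0.00000000e+00,  0.00000000e+00,
         1.00000000e+00]])}
0.1 [ 9.93167997e-01 -1.16690915e-01 -1.06800419e-05  7.48761047e-04] [156.3020522  656.20766072 225.7170448 ]
```

View pics/top0.png

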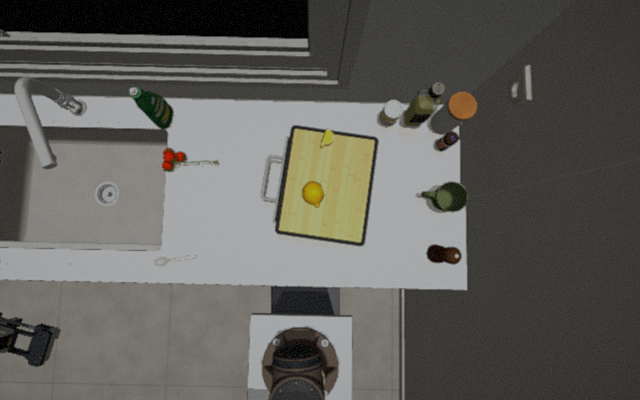

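View pics/side0.png

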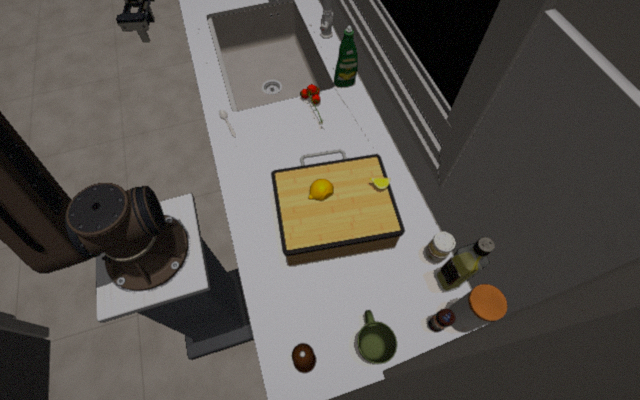

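Top view: the board's corners lie at about (293,127), (378,137), (363,244) and (277,233). The handle is to its left at (265,178), the lemon half at (313,193), the wedge at (328,139), and the tomatoes far left at (175,160). The side view agrees: the lemon half is at (321,189) and the handle at (322,157).

```bash
cat > h.py <<'E'
import numpy as np, cv2
from plant import bot
def cast(name,px,z):
    c=bot.get_calibration(name);V=c['view'];R=V[:3,:3];o=-R.T@V[:3,3]
    px=np.atleast_2d(px).astype(float)
    d=np.c_[(px[:,0]-c['cx'])/c['fx'],-(px[:,1]-c['cy'])/c['fy'],-np.ones(len(px))]@R
    return (o+d*((z-o[2])/d[:,2])[:,None])
def blobs(m,amin=25):
    n,l,s,ce=cv2.connectedComponentsWithStats(m.astype(np.uint8))
    return [(s[i,4],ce[i],l==i) for i in np.argsort(-s[:,4]) if i>0 and s[i,4]>=amin]
def yellow(hsv): return cv2.inRange(hsv,(17,205,100),(35,255,255))>0
def board(name,img):
    hsv=cv2.cvtColor(img,cv2.COLOR_RGB2HSV)
    m=cv2.inRange(hsv,(12,70,90),(35,255,255))
    m=cv2.morphologyEx(m,cv2.MORPH_OPEN,np.ones((3,3)))
    b=blobs(m>0)[0][2].astype(np.uint8)
    c=max(cv2.findContours(b,0,cv2.CHAIN_APPROX_NONE)[0],key=len)[:,0]
    return cv2.minAreaRect(cast(name,cv2.convexHull(c)[:,0],120)[:,:2].astype(np.float32))
E
python3 - <<'E'
from h import *
for n in("top","side"):
    img=cv2.imread(f"pics/{n}0.png")[:,:,::-1].copy();hsv=cv2.cvtColor(img,cv2.COLOR_RGB2HSV)
    print(n,board(n,img))
    for p in ([(313,193),(328,139),(300,180),(350,200)] if n=="top" else [(321,189),(380,184),(350,210)]): print(p,hsv[p[1],p[0]])
    for a,c,m in blobs(yellow(hsv))[:4]: print(a,c,cast(n,c,135)[0])
print(cast("top",[(270,155),(262,200),(277,155),(271,200)],82))
print(cast("side",[(302,158),(344,152)],82))
E
```

```text
top ((550.6947631835938, -68.10781860351562), (242.0518798828125, 313.0919189453125), 82.76495361328125)
(313, 193) [ 30 246 167]
(328, 139) [ 29 158 169]
(300, 180) [ 30  89 166]
(350, 200) [ 29  88 168]
353 [312.52407932 193.04815864] [518.55154927 -26.59963911 135.        ]
side ((554.2053833007812, -70.0103759765625), (241.23890686035156, 315.23883056640625), 82.83489227294922)
(321, 189) [ 27 255 166]
(380, 184) [ 30 213 169]
(350, 210) [ 23 131 169]
377 [320.16976127 188.95225464] [519.08454448 -32.67990814 135.        ]
48 [380.58333333 181.66666667] [685.33925288 -61.95412735 135.        ]
[[637.15690026 104.63355318  82.        ]
 [499.97795764 124.0024979   82.        ]
 [637.63571478  83.46377986  82.        ]
 [500.56484411  97.11886862  82.        ]]
[[510.04604661 118.68645499  82.        ]
 [639.75091772 100.21090465  82.        ]]
```

```bash
cat >> h.py <<'E'
from scipy.spatial.transform import Rotation as Ro
a=np.radians(82.8);F=np.array([np.cos(a),np.sin(a)]);Y=np.array([F[1],-F[0]]);C=np.array([552.5,-69.])
def P(f,y,z): return np.r_[C+f*F+y*Y,z]   # f toward station front, y station y
def quat(s=1):
    y=np.r_[s*Y,0];z=np.array([0,0,-1.]);return Ro.from_matrix(np.c_[np.cross(y,z),y,z]).as_quat()
def st(): s=bot.read_state();p=s['tcp_pos'][:2]-C;print(round(s['t'],1),'f,y,z',np.round([p@F,p@Y,s['tcp_pos'][2]],1),'F',np.round(s['contact_force'],1),'w',round(s['width'],1))
E
python3 - <<'E'
from h import *
best=None
for s in(1,-1):
    for p in [P(157,0,200),P(157,0,68),P(310,0,68),P(-30,-38,124)]:
        print(s,np.round(p),None if (q:=bot.solve_ik(p,quat(s))) is None else np.round(q,2))
l=np.array([519,-30])-C;print('lemon',l@F,l@Y)
bot.move_gripper(0)
s=1 if bot.solve_ik(P(157,0,68),quat(1)) is not None else -1
bot.move_ptp(P(157,0,180),quat(s));st()
cv2.imwrite("pics/a.png",np.vstack([cv2.resize(bot.camera(n)[y:y+140,x:x+200,::-1],None,fx=2,fy=2) for n,x,y in(("top",210,100),("side",220,90))]))
E
```

```text
1 [572.  87. 200.] [ 0.49  0.22 -0.24  0.   -1.11  2.53]
1 [572.  87.  68.] [ 0.49  0.35 -0.4   0.   -0.82  2.53]
1 [591. 239.  68.] [ 0.69  0.43 -0.26  0.   -0.87  2.33]
1 [511. -94. 124.] [ 0.2   0.2  -0.47  0.   -0.9   2.82]
-1 [572.  87. 200.] [ 0.49  0.22 -0.24  0.   -1.11 -0.61]
-1 [572.  87.  68.] [ 0.49  0.35 -0.4   0.   -0.82 -0.61]
-1 [591. 239.  68.] [ 0.69  0.43 -0.26  0.   -0.87 -0.81]
-1 [511. -94. 124.] [ 0.2   0.2  -0.47  0.   -0.9  -0.32]
lemon 34.493810026860444 -38.12383860304288
4.0 f,y,z [157.5   0.  180. ] F [-1.3  0.3 -0. ] w 0.6
```

View pics/a.png

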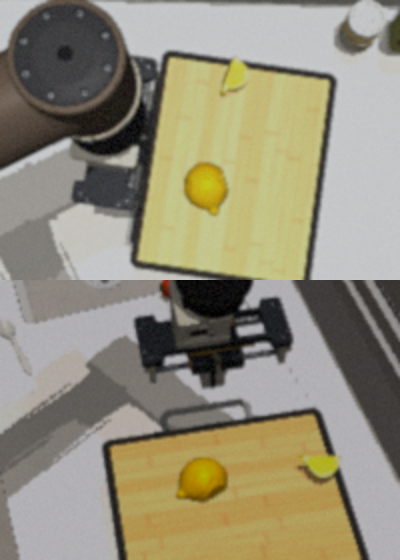

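The crops show the closed gripper over the handle gap, with its long body parallel to the board's front edge. The lemon half (205,187 in the upper crop) and the wedge (235,75) are undisturbed. Next I descend and pull.

```bash
python3 - <<'E'
from h import *
bot.line_to(P(157,0,110),120);st()
bot.line_to(P(157,0,68),50);st()
for f in(170,185,308): bot.line_to(P(f,0,68),70);st()
bot.line_to(P(300,0,68),50);bot.line_to(P(300,0,230),200);st()
bot.move_gripper(30)
bot.move_ptp(P(-35,-38,230),quat(1));st()
cv2.imwrite("pics/b.png",np.vstack([cv2.resize(bot.camera(n)[y:y+140,x:x+200,::-1],None,fx=2,fy=2) for n,x,y in(("top",210,100),("side",220,90))]))
E
```

```text
4.9 f,y,z [157.3   0.5 110.5] F [ 0.6 -0.6  0.5] w 0.5
5.9 f,y,z [157.1   0.2  68.2] F [-0.3  1.1 -0.5] w 0.5
6.2 f,y,z [1.707e+02 1.000e-01 6.820e+01] F [-0.1  0.1 -0.6] w 0.1
6.6 f,y,z [185.4  -0.   68. ] F [0.8 0.4 0.4] w 0.3
8.5 f,y,z [3.08e+02 1.00e-01 6.80e+01] F [-0.1 -0.4  0.9] w 0.6
9.7 f,y,z [299.6  -0.7 228.6] F [ 0.6 -0.7 -0.3] w 0.9
11.7 f,y,z [-34.3 -37.5 230.1] F [-0.8  0.  -1.4] w 30.3
```

View pics/b.png

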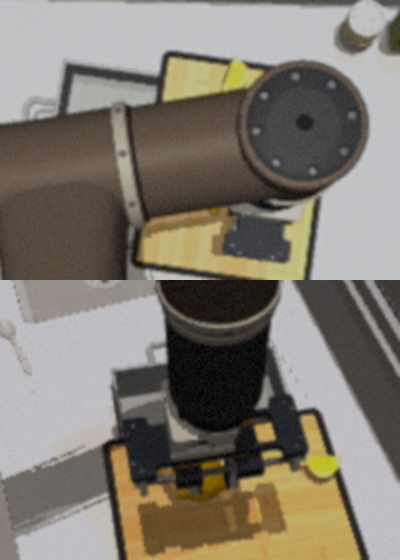

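The pan is pulled out: its inside and handle show left of the board. The gripper is behind the lemon, and the wedge is in place. Now I sweep.

```bash
python3 - <<'E'
from h import *
bot.line_to(P(-35,-38,124),100);st()
for f in(0,50,100,145): bot.line_to(P(f,-38,124),50);st()
bot.pause(.3);bot.line_to(P(130,-38,230),150);bot.move_gripper(0)
bot.move_ptp(P(300,0,260),quat(1))
bot.move_ptp(P(300,0,180),quat(1));st()
cv2.imwrite("pics/c.png",np.vstack([cv2.resize(bot.camera(n)[y:y+140,x:x+200,::-1],None,fx=2,fy=2) for n,x,y in(("top",210,100),("side",220,90))]))
E
```

```text
13.0 f,y,z [-34.9 -37.5 124.6] F [-0.7  0.4 -0.6] w 30.0
13.9 f,y,z [  0.  -38.1 123.9] F [-0.5 -0.6  0.6] w 29.9
15.0 f,y,z [ 49.9 -38.  124. ] F [-0.9 -0.3 -0.4] w 30.3
16.2 f,y,z [ 99.9 -38.  124. ] F [-0.1 -0.8 -0.6] w 29.9
17.2 f,y,z [144.8 -38.1 124. ] F [-0.7 -0.5  1.4] w 30.0
20.3 f,y,z [299.    0.3 180.5] F [ 1.5 -0.5  0.5] w 0.2
```

View pics/c.png

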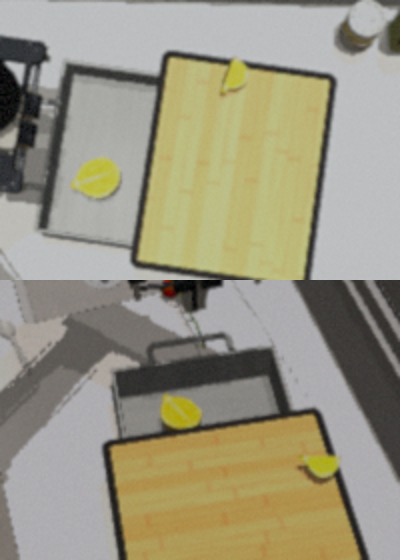

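The lemon half is in the pan, cut face up, at (97,178) in the upper crop; the wedge has not moved. Now I push the pan home.

```bash
python3 - <<'E'
from h import *
bot.line_to(P(300,0,110),100);bot.line_to(P(300,0,68),50);st()
bot.line_to(P(150,0,68),60);st()
f=150
while f>138:
    f-=1;bot.line_to(P(f,0,68),15);F_=bot.read_state()['contact_force'][:2]@F;print(f,round(F_,1))
    if F_>9: break
st()
bot.line_to(P(f+10,0,68),30);bot.line_to(P(f+10,0,200),150);st()
bot.move_ptp(P(350,0,300),quat(1))
cv2.imwrite("pics/d.png",np.vstack([cv2.resize(bot.camera(n)[y:y+140,x:x+200,::-1],None,fx=2,fy=2) for n,x,y in(("top",210,100),("side",220,90))]))
img=bot.camera("side");print(board("side",img))
E
```

```text
22.2 f,y,z [3.002e+02 2.000e-01 6.830e+01] F [ 0.7 -0.2  0.9] w 0.5
24.9 f,y,z [150.   -0.   68.1] F [2.1 1.2 0.2] w 0.1
149 1.6
148 1.5
147 1.7
146 1.6
145 6.7
144 11.0
26.4 f,y,z [145.8  -0.   68. ] F [-1.2 11.2  1.2] w 0.8
27.9 f,y,z [153.7  -0.6 199. ] F [-0.9 -1.  -0.4] w 0.9
((554.2053833007812, -70.01031494140625), (241.23895263671875, 315.2388916015625), 82.83489227294922)
```

View pics/d.png

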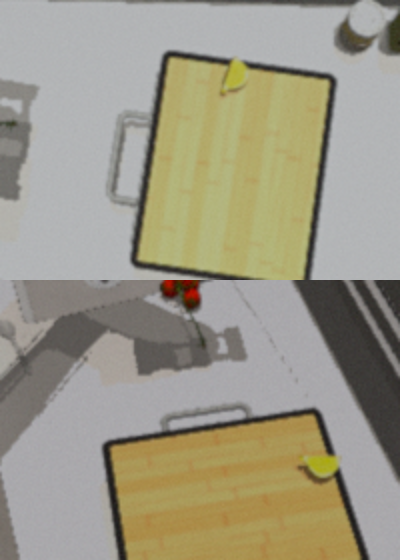

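The pan is home: the handle sits close to the board at (125,160), and the force rose at the expected stop. The wedge and tomatoes are undisturbed.

```bash
python3 -c "
from plant import bot
bot.pause(.5);print(bot.close_job())"
```

```text
the job is handed in; nothing more can be done
None
```

The job is handed in, but no verdict came back: the lemon half was slid off the board into the pan, the pan was pushed home until it met its stop, and the wedge and tomatoes look undisturbed in the last pictures (the mug and pepper mill were not re-checked, but the arm stayed well away from them).

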